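# Free the ratchet and bring the pressing arm down on the pads

## Robot

A 6-joint arm with a two-finger parallel gripper is mounted at the origin on a cart in front of the work surface, level with it; the furniture and walls round the work are solid. World frame = base frame: x ahead of the robot, y to its left, z up, the work surface at z = 0. Lengths are in m, angles in rad, forces in N, time in s.
With the tool pointing down it reaches from about 0.375 to 0.9 m from the base axis. Payload 3.1 kg.
Tool frame: the origin (TCP) lies midway between the tips of the shut fingers; the grasp point (between the pads) lies 19 mm behind it; z points along the fingers, y is the direction in which the jaws open and shut (so a half turn about z gives the same grasp; the last joint's range is limited). The gripper opens to 85 mm and grips with 20 to 120 N. Pads are 22 mm wide; open, the fingers measure 114 mm over their backs; the gripper's body (76 mm by 85 mm) begins 54 mm behind the grasp point. The pads swing forward as they close: fully open they stand 13 mm farther back than shut.
Start: joints at [-1.462, 0.527, 1.433, -0, 1.181, -0.178], TCP at [0.177, -0.599, 0.21] pointing down, gripper open.
Joint ranges: [-3.08, 3.08], [-0.75, 2.2], [0.22, 2.44], [-1.43, 4.57], [0, 2.65], [-2.85, 2.85]. Speed limits (rad/s): [2.79, 2.79, 3.14, 3.14, 3.14, 3.14].

## Interface

Orientations are given as a unit quaternion [x, y, z, w].
In Python, from station import manip gives the robot as it stands.
- The arm moves only by the tool servo_tool, never from a script. Its argument "motion" is a list of rows, each a list of 7 numbers: the shift along the tool's x, y, z in mm, then the turn, a rotation vector about the tool's x, y, z in rad, then the opening, from -1 (shut) to 1 (fully open), so that 0 is half open. In form: [[x, y, z, rx, ry, rz, hand], ...]. A call has 1 to 12 rows; each row shifts and turns the pose as measured when the row begins, along the tool's axes as they then stand; what a row does not reach is not made up. A row lasts 1/12 s, in which the tool goes at most 41.7 mm and 7.16 degrees, less where a joint would pass 70% of its speed; a pose out of reach is approached as far as the arm can. A call with a gripper value outside its range is refused whole. The fingers move at their own pace and stop on an object; "grip_force" is the grip in N (left out, the last holds). Time passes only in rows, so rows that do not move let the fingers close. It gives the time, the measured TCP pose, the force and the opening at its end, in the units of the state.
- manip.sense(): the state, without advancing time (a new reading comes with each control period).
- manip.snapshot(name): name is "scene" or "top" or "wrist"; returns a dict with "frame" (420x560x3 uint8, red, green, blue), "mtx" (3x3 intrinsics, pixels), "dist_coeffs" ([k1, k2, p1, p2, k3] as OpenCV has them; the pictures are not rectified), "world_from_camera" (4x4, takes a point from camera to world coordinates). Camera axes: x right, y up, looking along -z (the intrinsics and any distortion apply to the point x, -y, -z); pixel columns grow to the right and rows downward; lengths in m; the calibration is good to about 2 mm. A picture is of the moment at which its call begins. There is no depth.
- manip.sign_off(): hands the job in, once; it reports no verdict.
The state is a dict: "t": time; "q": joint angles; "qd": joint speeds; "tau": joint torques, N m; "tcp_pos": TCP position; "tool_rot": TCP orientation; "force": force on the tool from outside, world axes, zero at the start; "ft_torque": the same for the moment, N m; "finger_gap": opening from 0.0 (shut) to 1.0 (fully open).
Only numpy, scipy, OpenCV 4.12 (cv2) and the standard library are available. Lean on these libraries where they do the work, as an engineer would, in place of code of your own. Each camera call takes 0.05 s, during which the arm holds its last target.

## Task

The arm of the small pad press is held up by its ratchet. Without gripping or lifting anything, press the yellow pawl tab right down to its stop so that the pawl is clear of the teeth, and only then push the red pad of the arm down past the teeth until the foot rests on the round lapping pads. Do not force the arm while the pawl still holds it, leave the lapping pads lying where they are, and do not disturb the other things on the bench.

Things in the scene. Friction and masses are not known exactly. Their poses are not given: they have to be found in the camera images.
- press: The bench press, fixed to the worktop: grey base plate 410 x 130 x 12 mm with aluminium cheeks. Origin on the worktop straight below the arm's pivot. The press's x axis runs along its length: the arm reaches from the pivot to -x, the pawl lies on the +x side; z is up. The base plate runs from x = -250 to x = +160 mm. The arm's pivot axis lies along y at x = 0, z = 78 mm. The pawl's pivot axis lies along y at x = 70, z = 115 mm.
- push_pad (a point): Centre of the top face of the red push pad at the free end of the arm (50 mm along the arm, 95 mm across, 14 mm thick, black ribs on top). It lies 205 mm from the pivot and moves on an arc about it: arm level (joint 0.75) means press x = -205, z = 88 mm; with the arm at joint value q it stands (0.75 - q) rad above that. The point turns with the arm.
- press_arm (a joint): Angle of the arm, rad: 0 = fully raised (43 degrees above level), 0.75 = level, the foot resting on the pads. It starts raised, somewhere between 0.17 and 0.34. The hinge is stiff: the arm stays where it is left and needs about 3 to 7 N at the pad to push down. With the pawl in, the teeth (0.30 rad apart) stop it near 0.36.
- pawl_tab (a point): Centre of the top face of the yellow press tab of the pawl (44 x 44 mm), a see-saw on top of the press behind the arm's toothed hub. It starts at press x = 132, z = 123 mm and, 62 mm behind the pawl's pivot, goes down 20 mm to z = 103 mm at the stop.
- pawl (a joint): Angle of the pawl, rad: 0 = nose in the teeth, 0.32 = tab fully down, nose clear. Its pivot is stiff: 2 to 6 N at the tab move it (the most while a tooth leans on the nose), and it stays where it is left.
- press_foot (a point): Centre of the underside of the round rubber foot (40 mm across) under the arm, 130 mm from the pivot.
- pads: Loose stack of two round rubber lapping pads, 115 mm across and 10 mm thick, lying on the base plate between four brass pins, under the foot, centre near press x = -130 mm. Origin at the centre of its underside (12 mm above the worktop). Not to be moved.
- weight: Bystander: small brass-coloured knob weight, 36 mm across, 46 mm tall, beside the press. Origin at its underside.
- loupe: Bystander: black standing loupe, 40 mm across, 40 mm tall, beside the press. Origin at its underside.
- tweezers: Bystander: black tweezers, 127 mm long, 10 mm high, lying on the robot's side of the press. Origin at its underside.
- hex_block: Bystander: aluminium block with hex keys, 36 x 60 x 82 mm, at the back. Origin at its underside.
- cassette: Bystander: end-face cleaner, 71 x 112 x 33 mm, at the back. Origin at its underside.
- bottle: Bystander: wash bottle, 70 mm across, 258 mm tall, at the back left. Origin at its underside.
- machine_top (a point): Fixed surroundings, not part of the job: the point above the middle of the tall lapping machine on the left of the bench, which fills world x 0.38 to 0.79, y 0.25 to 0.63, z up to 0.39 m. Plate racks stand along the back (x above 0.77, up to z = 0.24 m).
- dropper: Bystander: small brown dropper bottle, 30 mm across, 92 mm tall, at the back. Origin at its underside.

How it is judged:
By the outcome, as a careful person would: the job done as asked, in the order asked, and still so for the second after the job is handed in, with the robot touching nothing.
It also fails if it takes over 48 s, if anything falls off the work surface, if the arm or the gripper's body presses on something with over 40 N, if the wrist force passes 120 N, or if a joint passes its speed limit or range.

## Working session

There is one attempt and no reset: what is moved stays moved. The work goes in short steps, Python scripts to look and compute and a tool call to move; the robot and the scene stay as the last step left them, time stands still between calls to the robot, and variables do not carry over. Pictures are saved under pics/ and viewed, and the job is handed in when it is done.

Besides the shell and the picture viewer there is one more tool, called after "Request:" as name([rows], argument=value, ...), one row to a line, values as JSON. servo_tool: Moves the arm, as the interface text tells. Its arguments: {"type":"object","properties":{"motion":{"type":"array"},"grip_force":{"type":"number"}},"required":["motion"]}

```bash
mkdir -p pics; ls; python3 - <<'E'
from station import manip
import cv2,pickle
d={}
for n in("scene","top","wrist"):
    s=manip.snapshot(n); d[n]=s
    cv2.imwrite(f"pics/{n}0.png",s["frame"][:,:,::-1])
    print(n,s["mtx"].tolist(),s["dist_coeffs"],s["world_from_camera"].round(4).tolist())
pickle.dump(d,open("d0.pkl","wb"))
print(manip.sense())
E
```

```text
pics
scene [[474.49629578808293, 0.0, 280.0999364396789], [0.0, 474.49629578808293, 204.8354798149804], [0.0, 0.0, 1.0]] [-0.111059  0.        0.        0.        0.      ] [[0.6426, 0.2995, -0.7053, -0.332], [-0.7659, 0.2794, -0.5791, -0.6419], [0.0236, 0.9123, 0.4089, 0.7713], [0.0, 0.0, 0.0, 1.0]]
top [[410.2968828304626, 0.0, 279.3287572981526], [0.0, 410.2968828304626, 204.6378047824225], [0.0, 0.0, 1.0]] [-0.11744517  0.          0.          0.          0.        ] [[-0.0082, 0.9896, -0.1437, 0.4049], [-0.9998, -0.0103, -0.0143, 0.0832], [-0.0157, 0.1436, 0.9895, 1.4997], [0.0, 0.0, 0.0, 1.0]]
wrist [[378.80145735838937, 0.0, 284.58058314975995], [0.0, 378.80145735838937, 208.92425863292104], [0.0, 0.0, 1.0]] [-0.09116222  0.          0.          0.          0.        ] [[0.283, 0.9241, 0.2568, 0.2399], [-0.9591, 0.2732, 0.0738, -0.5793], [-0.002, -0.2672, 0.9636, 0.3739], [0.0, 0.0, 0.0, 1.0]]
{'t': 0.15, 'q': array([-1.46251653e+00,  5.28253777e-01,  1.43361127e+00, -2.63845750e-05,
        1.18141342e+00, -1.78533209e-01]), 'qd': array([ 0.00042108, -0.00363911, -0.00204468,  0.00056365, -0.00193788,
        0.00012121]), 'tau': array([ 1.35767896e-04, -4.42744768e+01, -1.78275955e+01, -2.09037953e-04,
        5.67493698e-03, -2.12407777e-06]), 'tcp_pos': array([ 0.17674647, -0.59887219,  0.20875671]), 'tool_rot': array([ 9.89733829e-01,  1.42920389e-01,  1.74094192e-05, -8.42814621e-04]), 'force': array([-0.07153474,  0.64530745, -0.40509226]), 'ft_torque': array([ 0.02100388,  0.0226409 , -0.00700603]), 'finger_gap': 1.000915377614831}
```

View pics/scene0.png

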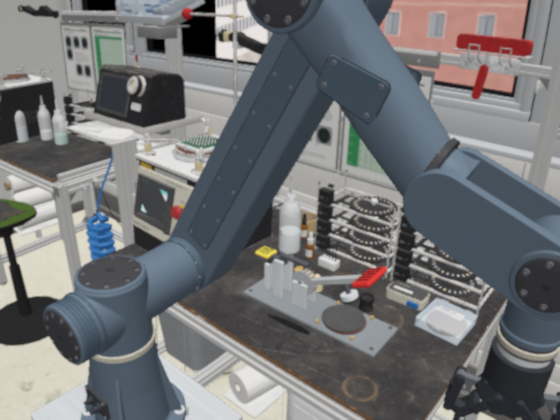

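View pics/top0.png

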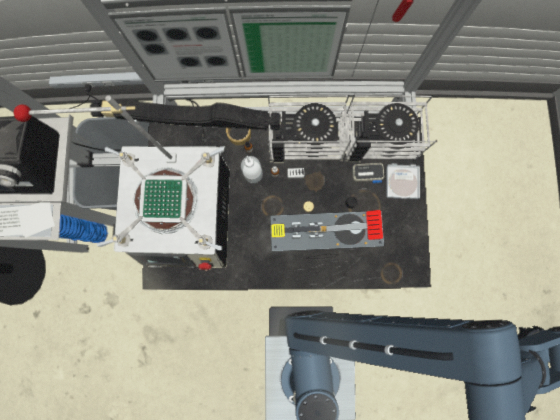

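The top view shows the yellow tab near (278,230), the red pad near (375,225) and the plate spanning columns 270-383. The scene view has the tab at (266,252) and the pad at (369,277). Next I'll measure them.

```bash
cat >h.py <<'E'
import numpy as np,cv2
def ray(s,uv):
    p=cv2.undistortPoints(np.array([[uv]],float),s["mtx"],s["dist_coeffs"])[0,0]
    T=s["world_from_camera"]; d=T[:3,:3]@np.array([p[0],-p[1],-1]); return T[:3,3],d/np.linalg.norm(d)
def onz(s,uv,z):
    o,d=ray(s,uv); return o+d*(z-o[2])/d[2]
def tri(rs):
    A=0;b=0
    for o,d in rs:
        P=np.eye(3)-np.outer(d,d);A=A+P;b=b+P@o
    x=np.linalg.solve(A,b); return x,[np.linalg.norm((np.eye(3)-np.outer(d,d))@(x-o)) for o,d in rs]
def mask(s,c,roi):
    h=cv2.cvtColor(s["frame"],cv2.COLOR_RGB2HSV)
    if c=="y": m=cv2.inRange(h,(22,130,100),(35,255,255))
    if c=="r": m=cv2.inRange(h,(0,150,80),(8,255,255))|cv2.inRange(h,(172,150,80),(180,255,255))
    z=np.zeros_like(m);u0,v0,u1,v1=roi;z[v0:v1,u0:u1]=m[v0:v1,u0:u1];return z
E
python3 - <<'E'
from h import *
import pickle
d=pickle.load(open("d0.pkl","rb"))
R={"top":{"y":(260,215,295,245),"r":(355,200,395,250)},"scene":{"y":(250,240,285,265),"r":(345,260,395,295)}}
C={}
for n in R:
  for c in R[n]:
    m=mask(d[n],c,R[n][c]); v,u=np.nonzero(m); 
    hull=cv2.convexHull(np.c_[u,v].astype(np.int32)); M=cv2.moments(hull); C[n,c]=(M["m10"]/M["m00"],M["m01"]/M["m00"])
    print(n,c,len(u),u.min(),u.max(),v.min(),v.max(),C[n,c],cv2.minAreaRect(hull))
for c in "yr": print(c,tri([ray(d[n],C[n,c]) for n in R]))
print("tab z.123",onz(d["top"],C["top","y"],.123),onz(d["scene"],C["scene","y"],.123))
f=d["top"]["frame"]; cv2.imwrite("pics/topc.png",cv2.resize(f[190:265,250:400,::-1],None,fx=5,fy=5,interpolation=cv2.INTER_CUBIC))
f=d["scene"]["frame"]; cv2.imwrite("pics/scenec.png",cv2.resize(f[230:360,230:410,::-1],None,fx=4.4,fy=4.4,interpolation=cv2.INTER_CUBIC))
E
```

```text
top y 166 271 284 224 236 (277.6227477477477, 229.99099099099098) ((277.5, 230.0), (12.0, 13.0), 90.0)
top r 416 366 382 210 239 (374.11330049261085, 224.4018883415435) ((374.1517639160156, 224.32069396972656), (28.73373794555664, 14.532959938049316), 85.2363510131836)
scene y 171 255 276 246 258 (265.35168195718654, 251.9459734964322) ((265.29998779296875, 252.10000610351562), (20.238576889038086, 11.384200096130371), 18.434947967529297)
scene r 378 352 385 267 287 (368.91172413793106, 277.28321839080456) ((369.1849060058594, 277.24713134765625), (13.637351989746094, 37.16485595703125), 47.48955535888672)
y (array([0.52030057, 0.10831064, 0.11985308]), [np.float64(0.0018121841545202817), np.float64(0.0018121841545202778)])
r (array([ 0.53050176, -0.20750766,  0.1686278 ]), [np.float64(0.0011765797489276413), np.float64(0.0011765797489277485)])
tab z.123 [0.51880736 0.10958074 0.123     ] [0.51750338 0.10344836 0.123     ]
```

View pics/topc.png

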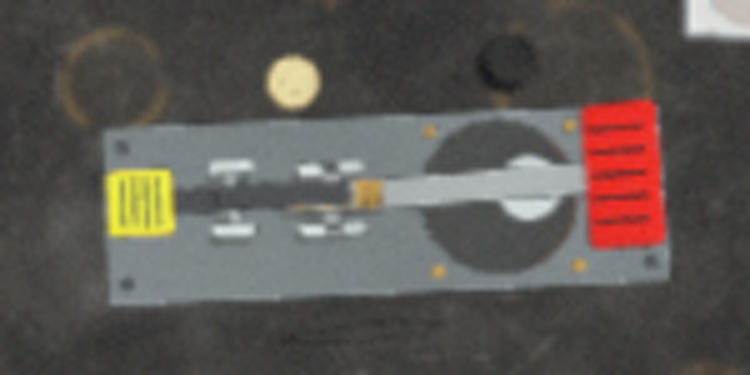

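View pics/scenec.png

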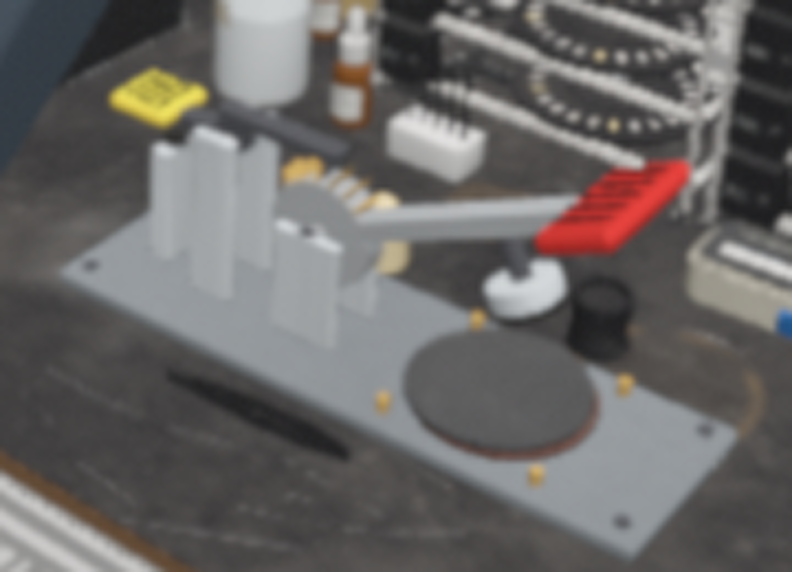

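The crops show the press clearly: tab at left, arm raised, red pad at right, loupe and weight on the far side, tweezers near side. I'll get the press frame from the plate corners and compare.

```bash
python3 - <<'E'
from h import *
import pickle
d=pickle.load(open("d0.pkl","rb"))
t,s=d["top"],d["scene"]
g=lambda u,v:((u-2)/5+250,(v-2)/5+190)
k=lambda u,v:((u-1.7)/4.4+230,(v-1.7)/4.4+230)
TL,BL,BR=[onz(t,g(*p),.012) for p in((105,128),(110,305),(668,279))]
print("top",TL,BL,BR,np.linalg.norm(TL-BL),np.linalg.norm(BL-BR))
sL,sR,sB=[onz(s,k(*p),.012) for p in((62,270),(738,435),(635,557))]
print("scene nearL, farR, nearR",sL,sR,sB,np.linalg.norm(sL-sB),np.linalg.norm(sR-sB))
for nm,a,b in(("top",BR,BL),("scene",sB,sL)):
    e=(b-a)/np.linalg.norm(b-a); n=np.array([-e[1],e[0],0])  # press y = z x e
    c=(a+b)/2 - n*.065*np.sign(-n[0]) 
    o=c+e*.045
    print(nm,"ex",e,"yaw",np.arctan2(e[1],e[0]),"origin",o,"tab",o+e*.132)
    for q in(.17,.25,.34):
        th=.75-q; r=.205; x=-(r*np.cos(th))-.010*np.sin(th)*-1; z=.078+r*np.sin(th)+.01*np.cos(th)
        print(q,o+e*x,z)
E
```

```text
top [0.58236377 0.13694933 0.012     ] [0.45354892 0.13403605 0.012     ] [ 0.46758945 -0.2710536   0.012     ] 0.12884778940841243 0.405332901197156
scene nearL, farR, nearR [0.45911615 0.13074729 0.012     ] [ 0.59590045 -0.27281499  0.012     ] [ 0.46792562 -0.27894322  0.012     ] 0.40978521199916573 0.12812147442864422
top ex [-0.03463952  0.99939987  0.        ] yaw 1.6054427823829354 origin [ 0.5239714  -0.02128422  0.012     ] tab [0.51939898 0.11063657 0.012     ]
0.17 [ 0.52972137 -0.1871792   0.012     ] 0.19870953354148596
0.25 [ 0.53003713 -0.1962893   0.012     ] 0.18505806103276534
0.34 [ 0.53034589 -0.20519745  0.012     ] 0.16888612046497273
scene ex [-0.02149778  0.9997689   0.        ] yaw 1.5922957668626165 origin [ 0.52753846 -0.02771101  0.012     ] tab [0.52470076 0.10425848 0.012     ]
0.17 [ 0.53110698 -0.19366725  0.012     ] 0.19870953354148596
0.25 [ 0.53130295 -0.20278071  0.012     ] 0.18505806103276534
0.34 [ 0.53149457 -0.21169216  0.012     ] 0.16888612046497273
```

Request:
servo_tool([
  [0, 0, -20, 0, 0, 0.086, -1],
  [0, 0, -20, 0, 0, 0.086, -1],
  [0, 0, -20, 0, 0, 0.086, -1],
  [0, 0, 0, 0, 0, 0, -1],
], grip_force=40)

```text
t: 0.48
tcp_pos: [0.1765, -0.5965, 0.2668]
tool_rot: [1.0, 0.008, -0.001, -0.006]
force: [-0.1, -0.0, 0.7]
finger_gap: 0.456
```

Request:
servo_tool([
  [16, -32, 0, 0, 0, 0, -1],
  [16, -32, 0, 0, 0, 0, -1],
  [16, -32, 0, 0, 0, 0, -1],
  [16, -32, 0, 0, 0, 0, -1],
  [16, -32, 0, 0, 0, 0, -1],
  [16, -32, 0, 0, 0, 0, -1],
  [16, -32, 0, 0, 0, 0, -1],
  [16, -32, 0, 0, 0, 0, -1],
  [16, -32, 0, 0, 0, 0, -1],
  [16, -32, 0, 0, 0, 0, -1],
  [16, -32, 0, 0, 0, 0, -1],
  [16, -32, 0, 0, 0, 0, -1],
])

```text
t: 1.48
tcp_pos: [0.3599, -0.1955, 0.2601]
tool_rot: [1.0, 0.011, -0.003, -0.008]
force: [1.0, -0.6, 0.3]
finger_gap: 0.002
```

Request:
servo_tool([
  [19, -34, 0, 0, 0, 0, -1],
  [19, -34, 0, 0, 0, 0, -1],
  [19, -34, 0, 0, 0, 0, -1],
  [19, -34, 0, 0, 0, 0, -1],
  [19, -34, 0, 0, 0, 0, -1],
  [19, -34, 0, 0, 0, 0, -1],
  [19, -34, 0, 0, 0, 0, -1],
  [19, -34, 0, 0, 0, 0, -1],
  [10, -20, 0, 0, 0, 0, -1],
  [0, 0, 0, 0, 0, 0, -1],
])

```text
t: 2.32
tcp_pos: [0.515, 0.1252, 0.2564]
tool_rot: [1.0, 0.023, -0.006, -0.01]
force: [0.2, -0.3, 0.2]
finger_gap: -0.002
```

```bash
cat >look.py <<'E'
from station import manip
from h import *
import sys
tag=sys.argv[1]
from scipy.spatial.transform import Rotation as Ro
for n in sys.argv[2:]:
    s=manip.snapshot(n); cv2.imwrite(f"pics/{n}{tag}.png",s["frame"][:,:,::-1])
    if n=="scene": cv2.imwrite(f"pics/{n}{tag}c.png",cv2.resize(s["frame"][200:360,220:430,::-1],None,fx=3.7,fy=3.7,interpolation=cv2.INTER_CUBIC))
    if n=="top": cv2.imwrite(f"pics/{n}{tag}c.png",cv2.resize(s["frame"][170:270,250:400,::-1],None,fx=5,fy=5,interpolation=cv2.INTER_CUBIC))
    if n=="wrist":
        for c,z in(("y",.123),("r",.17)):
            m=mask(s,c,(0,0,560,420)); k,l,st,ce=cv2.connectedComponentsWithStats(m)
            if k>1:
                i=1+st[1:,4].argmax(); print(c,st[i],ce[i],"at z",z,onz(s,ce[i],z).round(4))
q=manip.sense(); print(q["t"],q["tcp_pos"].round(4),Ro.from_quat(q["tool_rot"]).as_matrix().round(3).tolist(),q["force"].round(2),q["ft_torque"].round(2))
E
python3 look.py 1 scene top wrist
```

```text
y [ 278  152   55   54 2353] [304.52103697 177.81342966] at z 0.123 [0.5206 0.1097 0.123 ]
r [  0 338  15  28 304] [  6.32894737 350.41118421] at z 0.17 [0.37   0.3567 0.17  ]
2.4667 [0.5128 0.1211 0.2563] [[0.999, 0.041, -0.016], [0.042, -0.999, 0.017], [-0.015, -0.018, -1.0]] [ 0.01 -0.75 -0.19] [0.03 0.01 0.02]
```

View pics/wrist1.png

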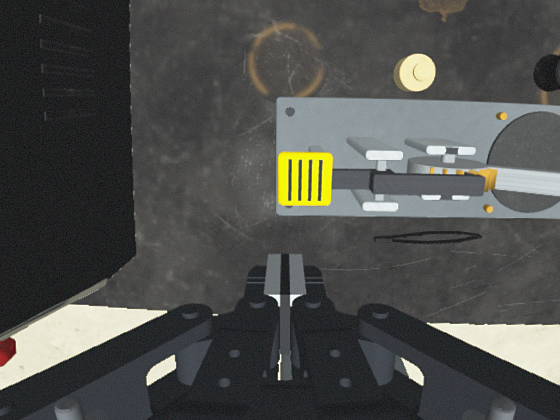

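View pics/scene1c.png

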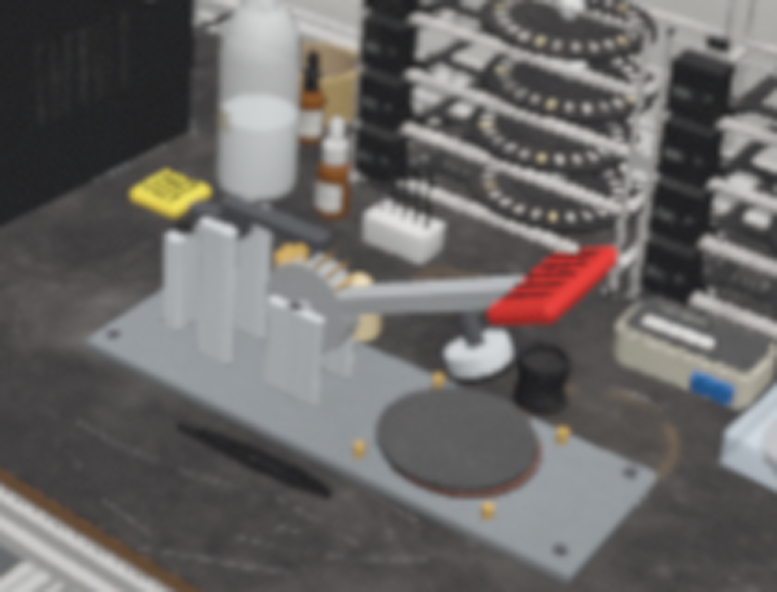

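The wrist view shows the tab centred at (304,178), which maps to (0.521, 0.110) at z 0.123. That agrees with the other views to within 2 mm. I'll level the tool and come down above it.

Request:
servo_tool([
  [4, 6, 25, -0.018, 0.015, 0, -1],
  [4, 5, 30, 0, 0, 0, -1],
  [0, 0, 30, 0, 0, 0, -1],
  [0, 0, 10, 0, 0, 0, -1],
  [0, 0, 0, 0, 0, 0, -1],
])

```text
t: 2.88
tcp_pos: [0.5201, 0.1024, 0.1598]
tool_rot: [1.0, 0.018, 0.002, 0.002]
force: [0.4, 0.5, 0.4]
finger_gap: -0.002
```

```bash
python3 look.py 2 scene wrist
```

```text
y [ 234  187   78   75 4436] [271.8144725  220.98286745] at z 0.123 [0.5225 0.1102 0.123 ]
2.9833 [0.5213 0.1028 0.1617] [[0.999, 0.036, 0.007], [0.036, -0.999, -0.003], [0.007, 0.004, -1.0]] [-0.5  -0.74 -0.16] [ 0.01  0.01 -0.03]
```

Request:
servo_tool([
  [0, -8, 15, 0, 0, 0, -1],
  [0, 0, 14, 0, 0, 0, -1],
  [0, 0, 0, 0, 0, 0, -1],
])

```text
t: 3.23
tcp_pos: [0.5245, 0.1083, 0.1366]
tool_rot: [1.0, 0.016, 0.008, 0.002]
force: [0.4, 0.1, 0.2]
finger_gap: -0.004
```

Request:
servo_tool([
  [-4, -2, 6, 0.004, -0.016, 0, -1],
  [0, 0, 5, 0, 0, 0, -1],
  [0, 0, 5, 0, 0, 0, -1],
  [0, 0, 5, 0, 0, 0, -1],
])

```text
t: 3.57
tcp_pos: [0.5239, 0.1093, 0.1194]
tool_rot: [1.0, 0.016, 0.005, 0.0]
force: [-0.8, -0.0, -0.6]
finger_gap: 0.002
```

Request:
servo_tool([
  [-1, 0, 5, 0, 0, 0, -1],
  [0, 0, 5, 0, 0, 0, -1],
  [0, 0, 5, 0, 0, 0, -1],
])

```text
t: 3.82
tcp_pos: [0.5237, 0.1091, 0.1039]
tool_rot: [1.0, 0.016, 0.006, 0.0]
force: [0.2, -0.3, -0.1]
finger_gap: -0.001
```

```bash
python3 look.py 3 scene wrist
```

```text
y [ 232  222  106   86 4491] [284.84591405 249.99576932] at z 0.123 [0.5307 0.11   0.123 ]
3.9167 [0.5228 0.1091 0.1032] [[0.999, 0.032, 0.009], [0.032, -1.0, -0.0], [0.009, 0.0, -1.0]] [-0.1   0.19 -0.93] [0.   0.01 0.06]
```

View pics/wrist3.png

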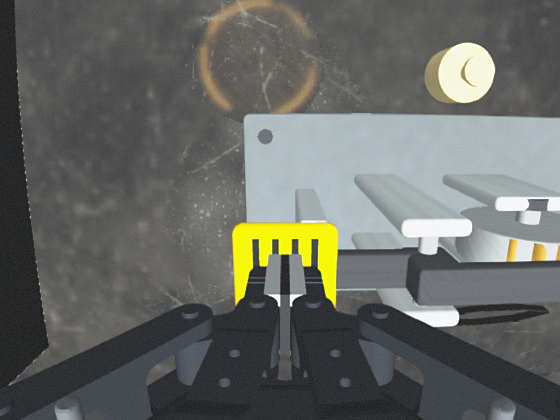

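View pics/scene3c.png

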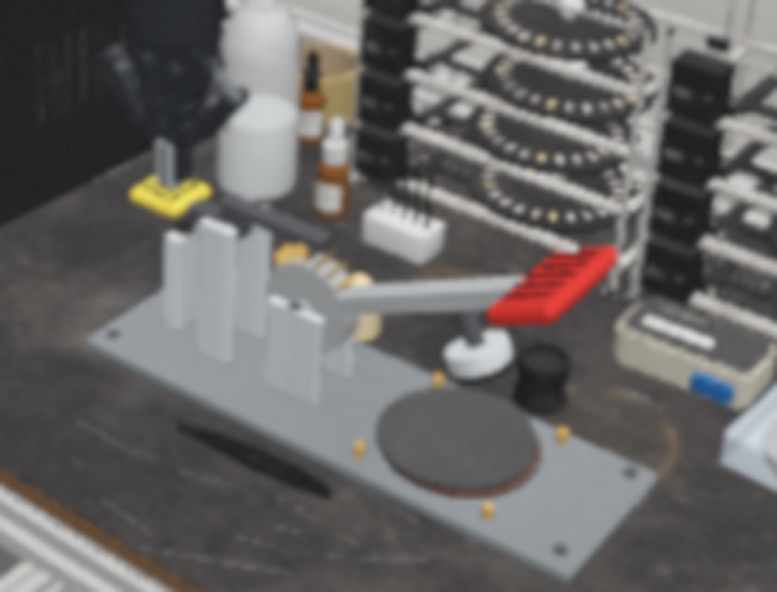

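The tab has not moved although the TCP reads z 0.103. I'll check where the fingertip really is in both views.

```bash
cat >>h.py <<'E'
def proj(s,X):
    T=np.linalg.inv(s["world_from_camera"]); p=T[:3,:3]@np.array(X)+T[:3,3]
    return cv2.projectPoints(np.array([[p[0],-p[1],-p[2]]]),np.zeros(3),np.zeros(3),s["mtx"],s["dist_coeffs"])[0].ravel()
E
python3 - <<'E'
from station import manip
from h import *
q=manip.sense();print(q["tcp_pos"],q["q"])
for n in("scene","wrist","top"):
    s=manip.snapshot(n); f=s["frame"].copy()
    for z in(.103,.123,.143): print(n,z,proj(s,[q["tcp_pos"][0],q["tcp_pos"][1],z]))
    if n=="scene":
        cv2.imwrite("pics/sc4.png",cv2.resize(f[200:270,240:310,::-1],None,fx=8,fy=8,interpolation=cv2.INTER_CUBIC))
        m=mask(s,"y",(240,235,290,275));v,u=np.nonzero(m);print(u.min(),u.max(),v.min(),v.max(),len(u))
    if n=="wrist":cv2.imwrite("pics/wr4.png",cv2.resize(f[200:320,200:360,::-1],None,fx=4.5,fy=4.5,interpolation=cv2.INTER_CUBIC))
E
```

```text
[0.52281183 0.10912944 0.10324621] [-3.48800154e-03  5.58723046e-01  1.76479671e+00 -2.06767958e-04
  8.09109897e-01  1.53593622e+00]
scene 0.103 [265.01580895 256.83342828]
scene 0.123 [265.0884488  250.53882001]
scene 0.143 [265.16265448 244.15917714]
255 276 248 258 134
wrist 0.103 [286.21505773 250.35107439]
wrist 0.123 [286.44906762 267.67802775]
wrist 0.143 [286.74615092 289.72025619]
top 0.103 [277.86203264 229.30171619]
top 0.123 [277.74782237 228.80209192]
top 0.143 [277.63028423 228.28789759]
```

View pics/sc4.png

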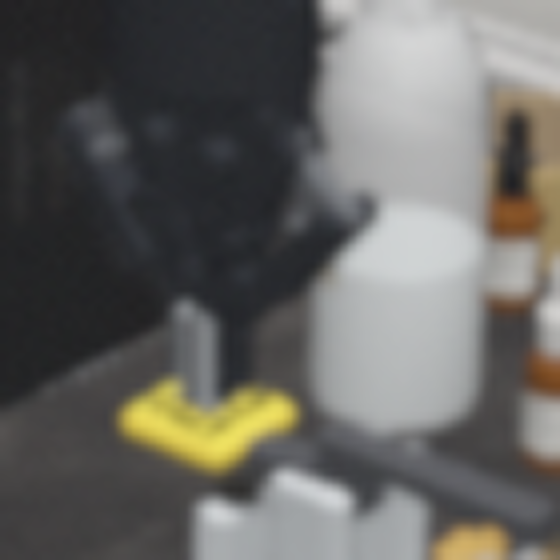

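View pics/wr4.png

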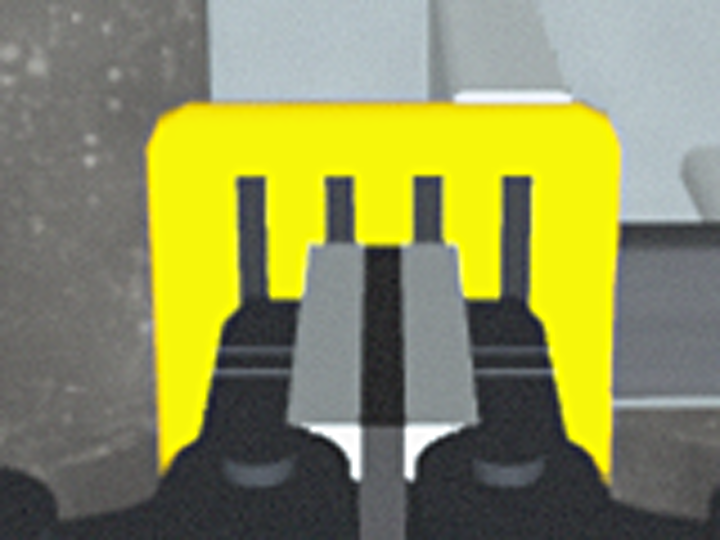

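The tip projects to about z 0.123-0.13 in the images, and there's no force, so it appears to hover just over the tab. The reported TCP seems to be about 20 mm below the visible tip. I'll go on in small steps, watching force and pictures.

Request:
servo_tool([
  [0, 0, 4, 0, 0, 0, -1],
  [0, 0, 0, 0, 0, 0, -1],
])

```text
t: 4.23
tcp_pos: [0.5247, 0.1093, 0.1006]
tool_rot: [1.0, 0.016, 0.007, 0.0]
force: [0.2, 0.1, -0.0]
finger_gap: 0.0
```

Request:
servo_tool([
  [0, 0, 4, 0, 0, 0, -1],
  [0, 0, 0, 0, 0, 0, -1],
])

```text
t: 4.4
tcp_pos: [0.525, 0.1096, 0.0968]
tool_rot: [1.0, 0.016, 0.007, -0.0]
force: [0.3, 0.9, 0.2]
finger_gap: -0.001
```

```bash
cat >tab.py <<'E'
from station import manip
from h import *
import sys
s=manip.snapshot("scene");f=s["frame"]
a=cv2.resize(f[200:270,240:310,::-1],None,fx=8,fy=8,interpolation=cv2.INTER_CUBIC)
w=manip.snapshot("wrist")["frame"][:,:,::-1]
cv2.imwrite(f"pics/tab{sys.argv[1]}.png",a);cv2.imwrite(f"pics/tabw{sys.argv[1]}.png",w)
m=mask(s,"y",(240,235,290,285));v,u=np.nonzero(m);print(u.min(),u.max(),v.min(),v.max(),len(u))
q=manip.sense();print(q["t"],q["tcp_pos"].round(4),q["force"].round(2),q["ft_torque"].round(2),q["tool_rot"].round(4),q["finger_gap"])
E
python3 tab.py 5
```

```text
255 276 250 259 122
4.5 [0.525  0.1095 0.0971] [-1.05 -0.31 -0.37] [0.03 0.06 0.04] [0.9998 0.0158 0.0071 0.    ] -0.0008212847617976619
```

View pics/tab5.png

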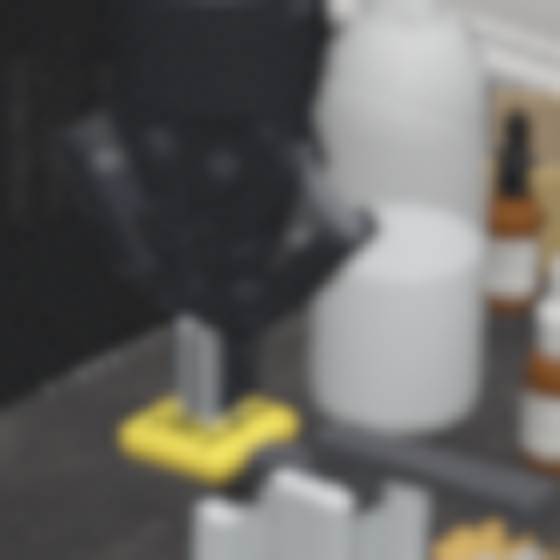

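View pics/tabw5.png

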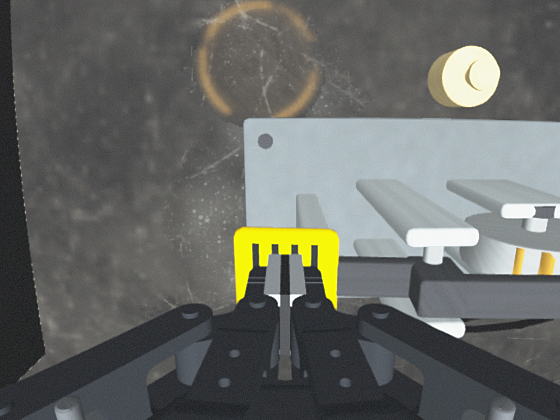

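The tab is now moving down with the fingertip: its lower edge is about 1-2 px lower in the scene view. The force reading still shows nothing, though, so I can't rely on it. I'll watch the pictures, joint torques and position lag as well.

Request:
servo_tool([
  [-1, 0, 4, 0, 0, 0, -1],
  [0, 0, 4, 0, 0, 0, -1],
])

```text
t: 4.67
tcp_pos: [0.5254, 0.1095, 0.0898]
tool_rot: [1.0, 0.016, 0.009, 0.0]
force: [-1.3, -1.3, 2.6]
finger_gap: 0.002
```

```bash
echo 'print(q["tau"].round(2))'>>tab.py; python3 tab.py 6
```

```text
255 276 252 261 110
4.7667 [0.5252 0.1094 0.0892] [ 0.74 -0.49  1.17] [ 0.01 -0.05 -0.01] [9.998e-01 1.580e-02 8.300e-03 1.000e-04] -0.002206807638617003
[-1.000e-02 -3.939e+01 -1.055e+01 -3.000e-02  2.000e-02  0.000e+00]
```

Request:
servo_tool([
  [-1, 0, 4, 0.002, -0.015, 0, -1],
  [-1, 0, 4, 0, 0, 0, -1],
])

```text
t: 4.93
tcp_pos: [0.5248, 0.1088, 0.0819]
tool_rot: [1.0, 0.016, 0.002, -0.0]
force: [-1.3, -2.1, 25.1]
finger_gap: 0.002
```

```bash
python3 tab.py 7
```

```text
256 276 255 262 84
5.0333 [0.5248 0.1089 0.0826] [ 0.38 -0.77  9.93] [-0.24  0.03  0.05] [ 9.999e-01  1.610e-02  2.400e-03 -3.000e-04] 0.0015636011273153867
[ 3.100e-01 -3.418e+01 -9.070e+00  2.200e-01 -2.100e-01 -1.000e-02]
```

Request:
servo_tool([
  [0, 0, 3, 0, 0, 0, -1],
  [0, 0, 2, 0, 0, 0, -1],
])

```text
t: 5.2
tcp_pos: [0.5251, 0.1086, 0.0819]
tool_rot: [1.0, 0.016, 0.003, -0.0]
force: [-6.0, 0.7, 23.9]
finger_gap: 0.003
```

```bash
python3 tab.py 8
```

```text
256 276 255 262 82
5.3 [0.5251 0.1087 0.0819] [-4.46  0.31 22.06] [-0.11  0.78 -0.02] [ 9.999e-01  1.630e-02  2.900e-03 -1.000e-04] -0.00013319001589001531
[ -0.55 -29.36  -9.62   0.06  -1.39  -0.03]
```

View pics/tab8.png

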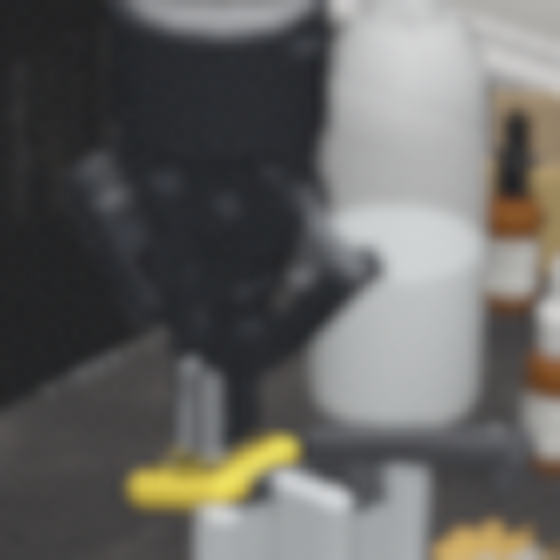

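Request:
servo_tool([
  [0, 0, -4, 0, 0, 0, -1],
  [0, 0, -20, 0, 0, 0, -1],
  [0, 0, -40, 0, 0, 0, -1],
  [0, 0, -40, 0, 0, 0, -1],
  [0, 0, -40, 0, 0, 0, -1],
  [0, 0, -30, 0, 0, 0, -1],
  [0, 0, 0, 0, 0, 0, -1],
])

```text
t: 5.88
tcp_pos: [0.5199, 0.1085, 0.2587]
tool_rot: [1.0, 0.016, -0.006, -0.001]
force: [0.5, 0.6, -0.3]
finger_gap: 0.001
```

```bash
python3 tab.py 9;python3 look.py 9 scene wrist top; python3 - <<'E'
from station import manip
from h import *
a={n:manip.snapshot(n) for n in("scene","top")}
c={}
for n,r in(("scene",(240,235,290,285)),("top",(260,215,295,245))):
    m=mask(a[n],"y",r);v,u=np.nonzero(m);h=cv2.convexHull(np.c_[u,v].astype(np.int32));M=cv2.moments(h);c[n]=(M["m10"]/M["m00"],M["m01"]/M["m00"]);print(n,c[n],len(u))
print(proj(a["scene"],[.5206,.109,.123]),proj(a["scene"],[.5206,.109,.103]))
print(tri([ray(a[n],c[n]) for n in a]))
E
```

```text
256 276 254 262 109
5.9833 [0.5168 0.1084 0.254 ] [-0.44 -0.48 -0.7 ] [0.01 0.01 0.  ] [ 9.998e-01  1.580e-02 -1.020e-02 -7.000e-04] -0.0008194004204358643
[ 5.000e-02 -3.759e+01 -1.887e+01  1.000e-02  7.000e-02 -0.000e+00]
y [ 263  149   50   54 2145] [287.67226107 174.6037296 ] at z 0.123 [0.5247 0.1072 0.123 ]
6.1333 [0.5147 0.1084 0.251 ] [[0.999, 0.031, -0.027], [0.032, -1.0, 0.001], [-0.027, -0.002, -1.0]] [ 0.44  0.71 -0.11] [ 0.02 -0.01 -0.01]
scene (265.9936507936508, 258.2079365079365) 109
top (279.5, 235.33333333333331) 23
[264.58840253 250.84966408] [264.51898016 257.14985186]
(array([0.50591897, 0.09899908, 0.10978757]), [np.float64(0.006250888493319058), np.float64(0.006250888493318971)])
```

View pics/scene9c.png

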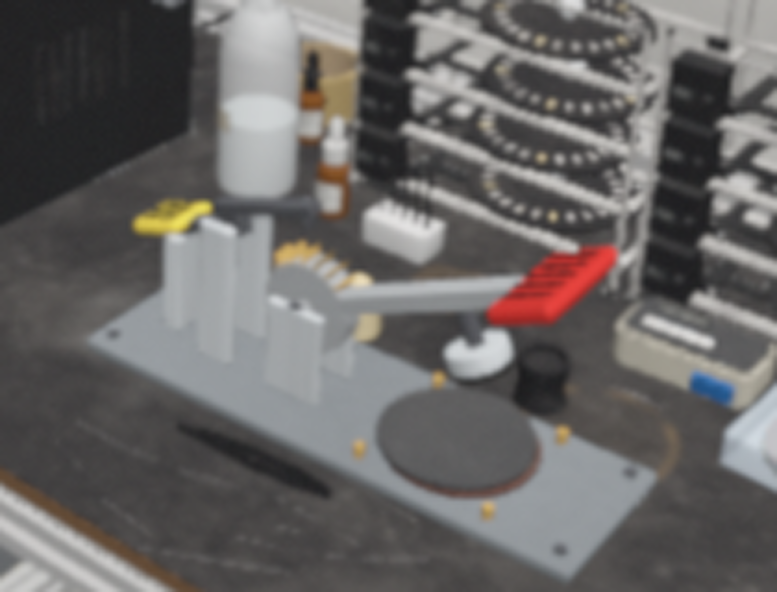

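View pics/wrist9.png

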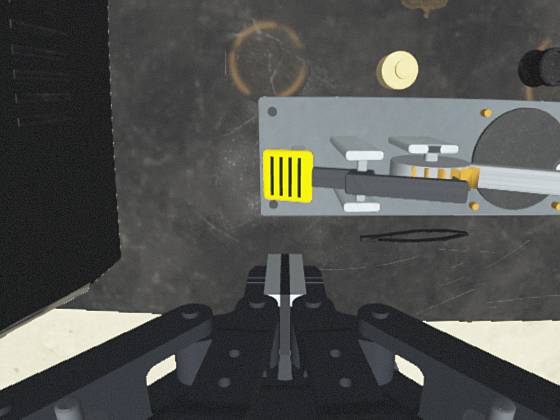

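The pawl tab now sits at its stop: its centre is at scene row 258, with 257 predicted for z=0.103. The see-saw is level, the nose is lifted clear of the hub teeth, and the arm has not moved. Now over to the red pad.

Request:
servo_tool([
  [0, 32, 0, -0.002, 0.027, 0, -1],
  [1, 35, 0, 0, 0, 0, -1],
  [1, 35, 0, 0, 0, 0, -1],
  [1, 35, 0, 0, 0, 0, -1],
  [1, 35, 0, 0, 0, 0, -1],
  [1, 35, 0, 0, 0, 0, -1],
  [1, 35, 0, 0, 0, 0, -1],
  [1, 35, 0, 0, 0, 0, -1],
  [1, 25, 0, 0, 0, 0, -1],
  [0, 0, 0, 0, 0, 0, -1],
])

```text
t: 7.07
tcp_pos: [0.5283, -0.2027, 0.2342]
tool_rot: [1.0, 0.02, -0.012, -0.005]
force: [1.2, -0.3, -0.0]
finger_gap: -0.004
```

```bash
python3 look.py 10 wrist scene
```

```text
y [ 32 175  10  18  55] [ 37.14545455 181.67272727] at z 0.123 [ 0.5287 -0.0075  0.123 ]
r [ 256  130   78  151 8688] [295.30237109 194.75046041] at z 0.17 [ 0.5384 -0.2075  0.17  ]
7.1667 [ 0.5272 -0.1981  0.234 ] [[0.999, 0.041, -0.026], [0.041, -0.999, 0.013], [-0.026, -0.014, -1.0]] [-0.42  0.68 -0.16] [-0.02 -0.04 -0.04]
```

View pics/wrist10.png

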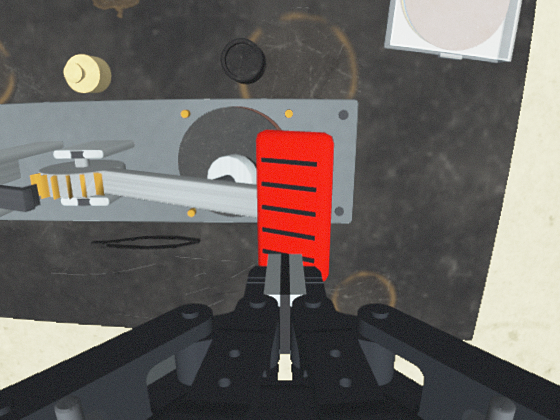

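The wrist view shows the red pad spanning columns 256-334 and rows 130-281, centred near (295,205), or about (0.533,-0.208) in the world. That agrees with the earlier triangulation and puts q near 0.33. Descending to just above it.

Request:
servo_tool([
  [3, 6, 15, -0.014, 0.026, 0, -1],
  [0, 6, 15, 0, 0, 0, -1],
  [0, 0, 15, 0, 0, 0, -1],
  [0, 0, 12, 0, 0, 0, -1],
  [0, 0, 0, 0, 0, 0, -1],
])

```text
t: 7.58
tcp_pos: [0.5286, -0.2015, 0.1726]
tool_rot: [1.0, 0.023, -0.002, -0.003]
force: [-0.8, 0.3, 0.6]
finger_gap: 0.001
```

```bash
python3 look.py 11 wrist scene
```

```text
y [163 117   7   8  42] [165.85714286 120.54761905] at z 0.123 [ 0.5829 -0.1311  0.123 ]
r [  248   142   106   172 11496] [303.39083159 207.77287752] at z 0.17 [ 0.5488 -0.2083  0.17  ]
7.6833 [ 0.53   -0.2023  0.1747] [[0.999, 0.047, -0.0], [0.047, -0.999, 0.005], [-0.0, -0.005, -1.0]] [0.81 0.2  0.8 ] [ 0.01 -0.05  0.04]
```

View pics/scene11c.png

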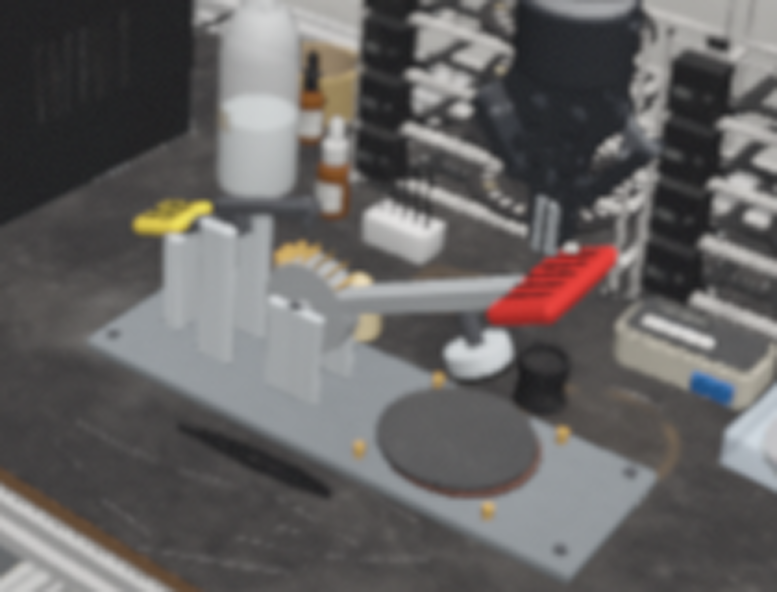

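View pics/wrist11.png

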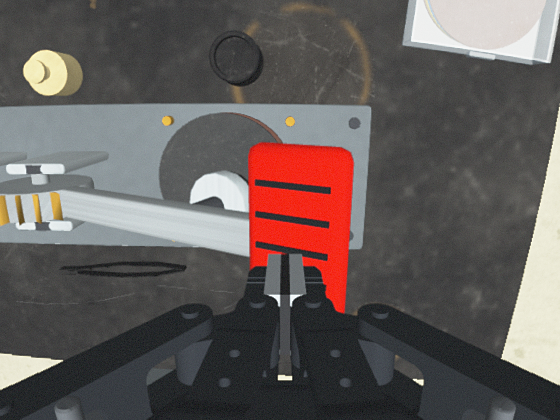

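Request:
servo_tool([
  [2, 6, 8, 0, 0, 0, -1],
  [0, 6, 8, 0, 0, 0, -1],
  [0, 0, 6, 0, 0, 0, -1],
  [0, 0, 4, 0, 0, 0, -1],
])

```text
t: 8.02
tcp_pos: [0.536, -0.2154, 0.1512]
tool_rot: [1.0, 0.025, 0.003, 0.001]
force: [-1.1, -2.0, 4.5]
finger_gap: -0.001
```

```bash
python3 look.py 12 wrist scene
```

```text
y [267 129   7   8  48] [269.97916667 132.75      ] at z 0.123 [ 0.5877 -0.2047  0.123 ]
r [  220   161   113   153 10572] [273.07983352 217.97994703] at z 0.17 [ 0.5569 -0.2089  0.17  ]
8.1167 [ 0.5357 -0.2149  0.1508] [[0.999, 0.05, 0.006], [0.05, -0.999, -0.0], [0.006, 0.0, -1.0]] [ 0.51 -0.21  0.2 ] [0.02 0.   0.01]
```

View pics/wrist12.png

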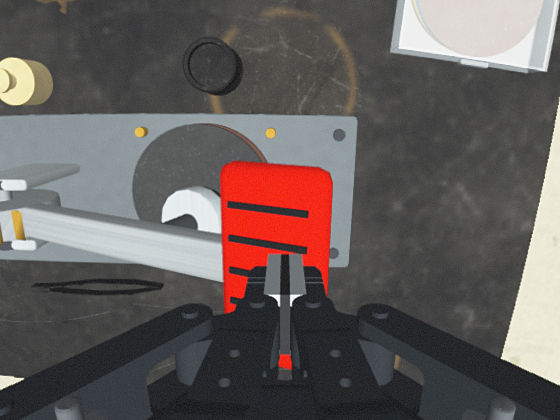

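View pics/scene12c.png

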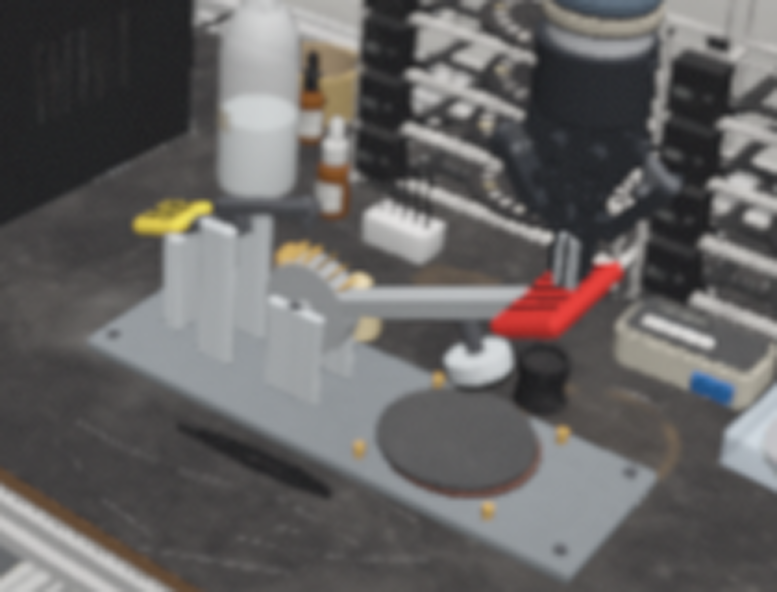

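The tip rests near the pad's middle and the arm has begun to give, with the pawl still clear. I'll follow the arc down.

Request:
servo_tool([
  [-1, 2.5, 7, 0, 0, 0, -1],
  [-1, 2.5, 7, 0, 0, 0, -1],
  [-1, 2, 7, 0, 0, 0, -1],
  [0, 2, 7, 0, 0, 0, -1],
])

```text
t: 8.45
tcp_pos: [0.5363, -0.2257, 0.1236]
tool_rot: [1.0, 0.025, 0.007, 0.002]
force: [-0.4, -0.3, 3.5]
finger_gap: 0.001
```

```bash
python3 look.py 13 scene
```

```text
8.5 [ 0.5358 -0.2258  0.1222] [[0.999, 0.05, 0.013], [0.05, -0.999, -0.003], [0.013, 0.003, -1.0]] [ 1.53 -0.83  2.52] [-0.12 -0.18  0.02]
```

View pics/scene13c.png

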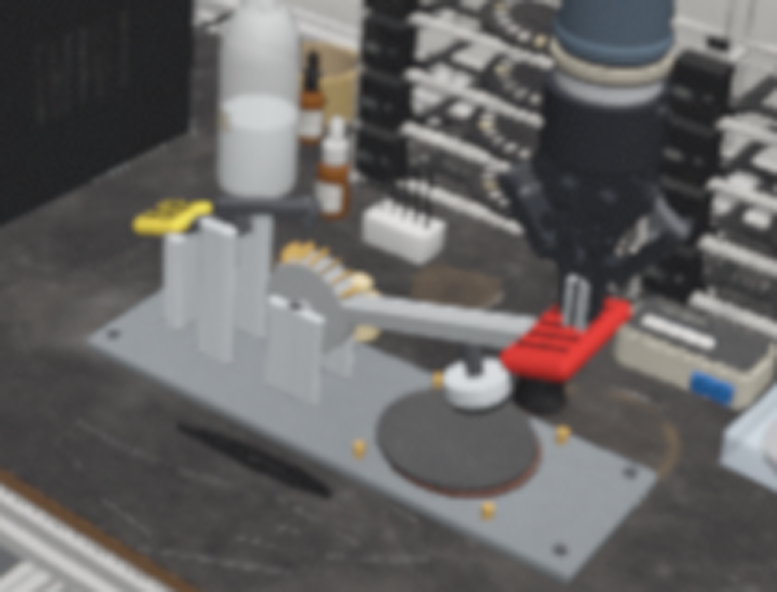

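Request:
servo_tool([
  [-1, 1.5, 7, 0.003, -0.013, 0, -1],
  [-1, 1, 7, 0, 0, 0, -1],
  [-1, 1, 7, 0, 0, 0, -1],
  [0, 1, 7, 0, 0, 0, -1],
  [0, 1, 7, 0, 0, 0, -1],
])

```text
t: 8.92
tcp_pos: [0.536, -0.234, 0.0854]
tool_rot: [1.0, 0.024, 0.003, 0.002]
force: [1.0, -0.1, 4.3]
finger_gap: 0.001
```

```bash
python3 look.py 14 scene
```

```text
8.9667 [ 0.5352 -0.2338  0.084 ] [[0.999, 0.049, 0.004], [0.049, -0.999, -0.003], [0.004, 0.003, -1.0]] [ 1.6  -0.72  2.06] [-0.16 -0.21  0.  ]
```

View pics/scene14c.png

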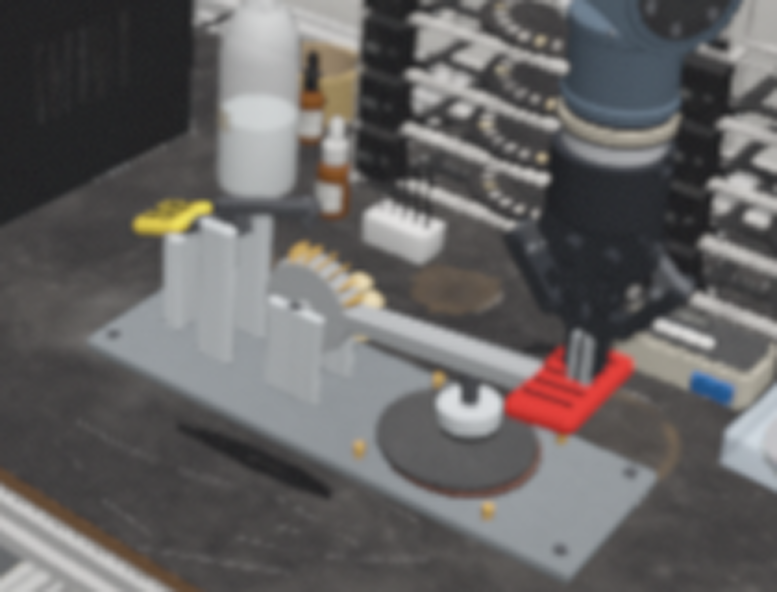

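Request:
servo_tool([
  [0, -1, 5, 0, 0, 0, -1],
  [0, -1, 5, 0, 0, 0, -1],
])

```text
t: 9.13
tcp_pos: [0.535, -0.2331, 0.0732]
tool_rot: [1.0, 0.025, 0.002, 0.002]
force: [0.1, -2.7, 3.5]
finger_gap: 0.003
```

Request:
servo_tool([
  [0, 0, 4, 0, 0, 0, -1],
  [0, 0, 3, 0, 0, 0, -1],
])

```text
t: 9.3
tcp_pos: [0.535, -0.2335, 0.0656]
tool_rot: [1.0, 0.025, 0.002, 0.003]
force: [-5.4, 1.5, 39.7]
finger_gap: 0.001
```

```bash
python3 look.py 15 scene
```

```text
9.35 [ 0.5349 -0.2333  0.0658] [[0.999, 0.049, 0.004], [0.049, -0.999, -0.005], [0.003, 0.005, -1.0]] [-0.13 -0.15  2.13] [-0.18 -0.07 -0.04]
```

Request:
servo_tool([
  [0, 0, 1.5, 0, 0, 0, -1],
  [0, 0, 1, 0, 0, 0, -1],
])

```text
t: 9.52
tcp_pos: [0.5349, -0.2334, 0.0658]
tool_rot: [1.0, 0.025, 0.002, 0.003]
force: [0.7, -1.7, 8.3]
finger_gap: -0.001
```

```bash
python3 look.py 16 scene
```

```text
9.5667 [ 0.5349 -0.2333  0.0658] [[0.999, 0.05, 0.004], [0.05, -0.999, -0.006], [0.004, 0.006, -1.0]] [-0.15 -1.04 10.84] [-0.12  0.17 -0.03]
```

View pics/scene16c.png

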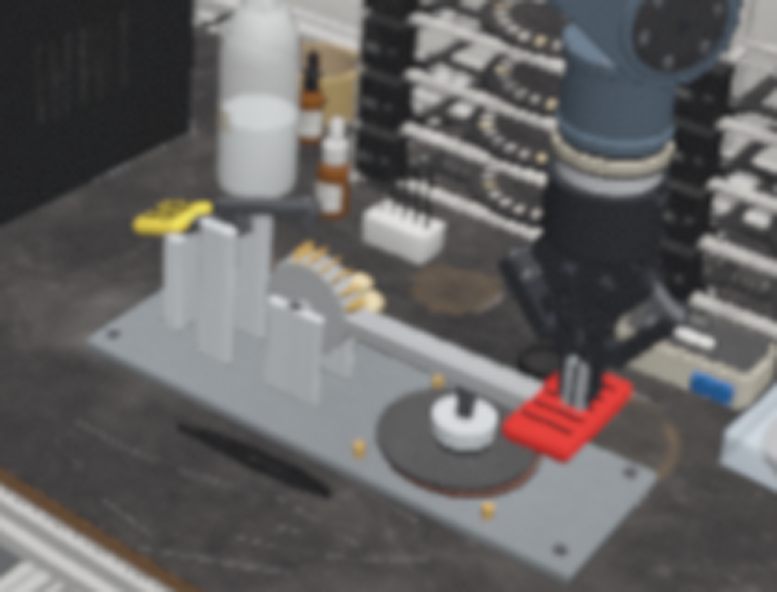

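The foot rests on the pads: the reading stays at z 0.0658 with 11 N of push. Retreating straight up.

Request:
servo_tool([
  [0, 0, -4, 0, 0, 0, -1],
  [0, 0, -20, 0, 0, 0, -1],
  [0, 0, -35, 0, 0, 0, -1],
  [0, 0, -40, 0, 0, 0, -1],
  [0, 0, -40, 0, 0, 0, -1],
  [0, 0, -30, 0, 0, 0, -1],
  [0, 0, 0, 0, 0, 0, -1],
  [0, 0, 0, 0, 0, 0, -1],
])

```text
t: 10.23
tcp_pos: [0.5249, -0.2226, 0.2331]
tool_rot: [1.0, 0.025, -0.012, -0.01]
force: [-0.9, -0.0, -0.4]
finger_gap: -0.003
```

```bash
python3 look.py 17 scene wrist; python3 - <<'E'
from h import *
s=cv2.imread("pics/scene17.png")
f={"frame":s[:,:,::-1].copy()}
import pickle; d=pickle.load(open("d0.pkl","rb"))["scene"]; f.update({k:d[k] for k in("mtx","dist_coeffs","world_from_camera")})
m=mask(f,"r",(345,260,405,340));v,u=np.nonzero(m);h=cv2.convexHull(np.c_[u,v].astype(np.int32));M=cv2.moments(h);print("red",M["m10"]/M["m00"],M["m01"]/M["m00"],"pred",proj(f,[.531,-.229,.088]),proj(f,[.531,-.229,.093]))
m=mask(f,"y",(240,235,290,285));v,u=np.nonzero(m);print("tab",u.mean(),v.mean(),u.min(),u.max(),v.min(),v.max(),len(u))
E
```

```text
y [164 106   6   6  24] [166.20833333 108.5       ] at z 0.123 [ 0.582  -0.1323  0.123 ]
r [ 265  117   62  111 5735] [295.07131648 171.10026155] at z 0.17 [ 0.5505 -0.2258  0.17  ]
10.3333 [ 0.5248 -0.2226  0.232 ] [[0.998, 0.05, -0.026], [0.05, -0.999, 0.02], [-0.025, -0.021, -0.999]] [ 1.3  -0.96  0.33] [-0.04 -0.02  0.06]
red 373.0169383189517 310.2812400127836 pred [372.69425241 308.87673921] [372.92664595 307.1772557 ]
tab 265.5321100917431 258.3211009174312 256 276 254 262 109
```

View pics/scene17c.png

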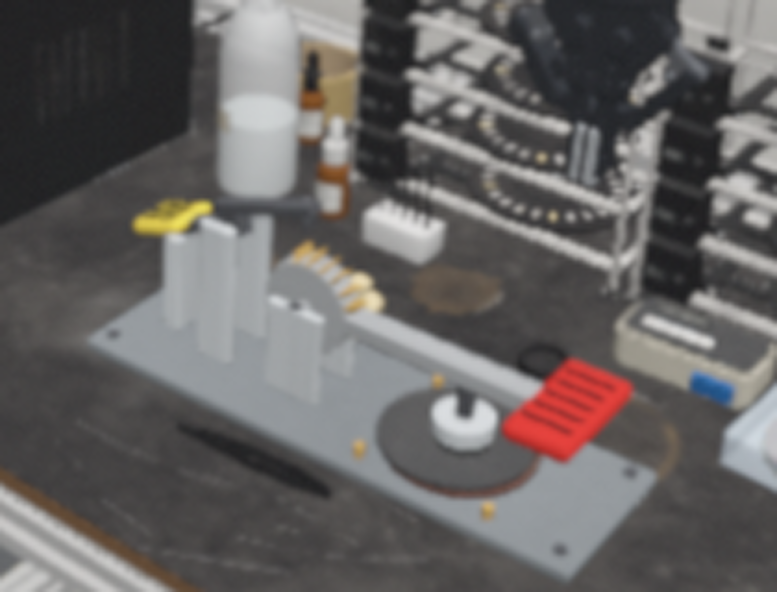

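View pics/wrist17.png

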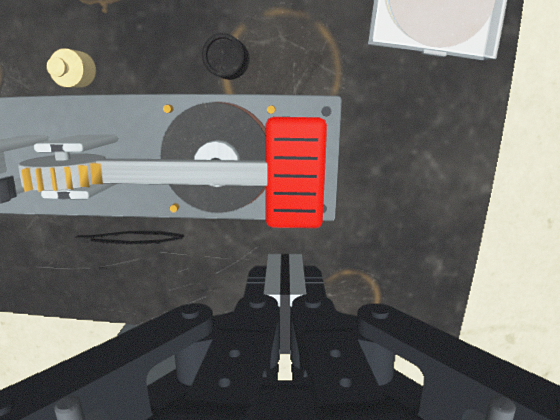

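The arm is level: the pad centre is at scene (373,310), with (373,309) predicted for joint 0.75. The foot is on the pads, the tab pixels match those taken after pressing it, and the loupe, weight, tweezers and pads look unmoved. The robot touches nothing.

```bash
python3 -c "
from station import manip
print(manip.sign_off())"
```

```text
the job is handed in; nothing more can be done
None
```

The job is done and handed in at about 10.4 s of the 48 s allowed. With the fingers shut, I pressed the yellow tab to its stop, backed off, and pushed the red pad down until the foot rested on the lapping pads. Then I backed straight up, clear of everything.

**Last checks**
- **Pawl:** the tab went down about 20 mm to a hard stop at about 22 N. Before I touched the arm, its centre was at image row 258, against 257 predicted at the stop. The view after the arm push shows it unchanged.
- **Arm:** there was about 4 N or less on the pad in the readings on the way down, so the pawl was not holding. The pad centre ended at scene pixel (373, 310), against (373, 309) predicted for the arm level. It did not move under a further 11 N push.
- **Bystanders:** by eye in the final pictures, the lapping pads, loupe, weight and tweezers lie where they were.

**What disagreed or was weak**
- **Fingertip height:** the shut fingertips met things about 20 mm above the reported TCP height. I relied on pictures and contact instead of that reading.
- **Force reading:** it showed almost nothing during the first millimetres of tab travel.
- **Contact peak:** the force spiked to about 40 N at the fingertips when the foot met the pads. The 40 N limit applies to the arm and gripper body, which touched nothing that I could see.
- **Tab height by two views:** after the press this was unusable, because the robot hid most of the tab from the top camera. The tab check rests on the scene view alone.

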